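Key and hub onto a pump shaft

TASK

On the pump bench, lay the long square key into the slot across the top of the upright pump shaft, down on the slot floor and centred so that it sticks out about equally at both ends. Then turn the oval aluminium hub so that its two keyways line up with the key and slide it down over shaft and key until it sits flat and fully home on the cover's round shoulder. Use the long key, not the short one, and leave key and hub in place.

Things in the scene. Friction and masses are not known exactly. Their poses are not given: they have to be found in the camera images.
- pump_end: Pump end cover, fixed: black flange 132 mm across with ears; steel shoulder 96 across, flat top 38 mm above bench; upright shaft 32 across, top at 74. Slot across the shaft's top along y, open at ends and above: floor at 52, 16 mm wide up to 62, flaring to 30 wide at the top. Origin: shaft axis at bench level; z up. Same after a half turn.
- key: Long key: dark steel square bar 14x14x72 mm lying on the bench, 0.11 kg. Origin: its centre; y along its length. Seated, its centre is 59 mm above bench, its top 8 below the shaft's top: so grip only its upper 9 mm, lower it till the fingertips just clear the shaft's top (key 2 to 5 mm into the flare), let go; it drops in. A 36 mm short key nearby is not wanted.
- hub: Oval aluminium hub lying flat, 64 wide (x), 116 long (y), 40 mm high, 0.4 kg; grip its flat sides at mid-length. Bore 48 mm with a keyway on either side of it along y, 29 wide, reaching 47 from the axis, all top to bottom. Origin: centre of underside, on bore axis. Same after a half turn. Home: underside 38 mm above bench. The round bearing ring nearby (64 mm across) is not wanted.
Things that resemble listed ones, but are neither listed nor needed, are in the scene too. What is shaped like the key but green or red is not meant.

How it is judged:
By the outcome, as a careful person would: the job done as asked, in the order asked, and still so for the second after the job is handed in, with the robot touching nothing.
It also fails if it takes over 59 s, if anything falls off the work surface, if the arm or the gripper's body presses on something with over 40 N, if the wrist force passes 120 N, or if a joint passes its speed limit or range.

ROBOT

A 6-joint arm with a two-finger parallel gripper is mounted at the origin on the work surface. World frame = base frame: x ahead of the robot, y to its left, z up, the work surface at z = 0. Lengths are in m, angles in degrees, forces in N, time in s.
With the tool pointing down it reaches from about 0.35 to 0.875 m from the base axis. Payload 4.2 kg.
Tool frame: the origin (TCP) lies on the centre line of the jaws, within the pads' length; the fingertips stand 25 mm ahead of it and the grasp point (between the pads) lies 6 mm ahead of it (finger_overhang is the distance from the TCP to the fingertips, in m); z points along the fingers, y is the line along which they close (so a half turn about z gives the same grasp; the last joint's range is limited). The gripper opens to 87 mm and grips with 3 to 60 N. Pads are 19 mm wide; open, the fingers measure 117 mm over their backs; the gripper's body (75 mm by 190 mm) begins 51 mm behind the grasp point.
Start: joints at [87.64, 22.042, 0.453, 0, -68.411, -14.817], TCP at [0.185, 0.597, 0.248] pointing down, gripper open.
Joint ranges: [-179.83, 179.83], [-69.29, 118.12], [-61.27, 80.66], [-181.25, 117.63], [-171.15, -9.14], [-177.46, 177.46]. Speed limits (degrees/s): [159.86, 159.86, 180, 180, 180, 180].

INTERFACE

Orientations are given as a 3x3 rotation matrix whose columns are the frame's x, y, z axes.
In Python, from station import sense, capture, finish_job, spot_in, tip_of, finger_overhang gives the robot as it stands. The module is installed in compiled form; this text tells all that it offers.
- The arm moves only by the tool servo_tool, never from a script. Its arguments are lists of equal length, an entry for each row: "slide": the shift along the tool's x, y, z in m, a list of three; "spin": the turn about the tool's z in degrees; "grip": the closure, from 0 (fully open) to 1 (shut). A call has exactly 5 rows; each row is the pose to reach, as a shift and turn from the pose commanded when the call began, along the tool's axes at that moment; what a row does not reach only later rows make up. A row lasts 1/12 s, in which the tool goes at most 41.7 mm and 7.16 degrees, less where a joint would pass 70% of its speed; a pose out of reach is approached as far as the arm can. A call with a gripper value outside its range is refused whole. The fingers move at their own pace and stop on an object; the grip force is fixed at half the most. Time passes only in rows, so rows that repeat a pose let the fingers close, or fill a call up. It gives the time, the measured TCP pose, the force, the opening and the grip force at its end, in the units of the state.
- sense(): the state, without advancing time (a new reading comes with each control period).
- capture(name): name is "scene" or "top"; returns a dict with "pixels" (384x512x3 uint8, blue, green, red), "depth" (384x512 float32, m along the optical axis (not along the pixel's ray), 0 where there is no reading), "fx", "fy", "cx", "cy" (pixels), "k1" (the pictures are not rectified: a ray, as slopes to the right and down, at radius r is drawn at 1 + k1 r^2 times it, then the intrinsics apply), "R" (3x3) and "t" (3): a world point X has camera coordinates R X + t. Camera axes: x right, y down, z forward; pixel columns grow to the right and rows downward; lengths in m; the calibration is good to about 2 mm. A picture is of the moment at which its call begins.
- finish_job(): hands the job in; it is judged then, once.
Trained networks look in the newest picture that a camera, given by its name, has taken for a name from the list of things; names that differ only in an ending like _2 or _b are one class to them, and where a whole thing is asked for, a point or a joint stands for the part that bears it (a point fixed in the world has none). Each returns a list of dicts, best first, with "conf" (0 to 1); they miss things now and then, are a little off and sometimes report something else, mostly with a low value. They report only what shows in the picture. A call takes as long as a camera call. They do not tell look-alikes from the thing itself.
- spot_in(thing, camera): "point" ([x, y, z] in m, in world coordinates, good to about 4 mm: the middle of the surface that is visible of it).
- tip_of(thing, camera): "point" ([x, y, z] in m, in world coordinates, good to about 4 mm: a listed point, or the origin of a listed thing).
The state is a dict: "time_s": time; "joints": joint angles; "joint_velocities": joint speeds; "effort": joint torques, N m; "tcp_pos": TCP position; "ee_rot": TCP orientation; "wrist_force": force on the tool from outside, world axes, zero at the start; "moment": the same for the moment, N m; "gripper_width": opening from 0.0 (shut) to 1.0 (fully open); "gripper_force": force on a finger pad.
Only numpy, scipy, OpenCV 4.12 (cv2) and the standard library are available. Lean on these libraries where they do the work, as an engineer would, in place of code of your own. Each camera call takes 0.05 s, during which the arm holds its last target. There are 200 camera calls.

## Working session

There is one attempt and no reset: what is moved stays moved. The work goes in short steps, Python scripts to look and compute and a tool call to move; the robot and the scene stay as the last step left them, time stands still between calls to the robot, and variables do not carry over. Pictures are saved under pics/ and viewed, at most 10 in all, crops included, and the job is handed in when it is done.

Besides the shell and the picture viewer there is one more tool, called after ">>>" as name(argument=value, ...), one argument or row to a line, values as JSON. servo_tool: Moves the arm, as the interface text tells. Its arguments: {"type":"object","properties":{"slide":{"type":"array"},"spin":{"type":"array"},"grip":{"type":"array"}},"required":["slide","spin","grip"]}

```bash
mkdir -p pics; cat > h.py <<'E'
import numpy as np, cv2
from station import *
def world(c,u,v,d=None):
    K=np.array([[c['fx'],0,c['cx']],[0,c['fy'],c['cy']],[0,0,1.]])
    p=cv2.undistortPoints(np.array([[[u,v]]],float),K,np.array([c['k1'],0,0,0,0.]))[0,0]
    if d is None: d=c['depth'][int(round(v)),int(round(u))]
    return c['R'].T@(np.array([p[0]*d,p[1]*d,d])-c['t'])
def cloud(c):
    K=np.array([[c['fx'],0,c['cx']],[0,c['fy'],c['cy']],[0,0,1.]])
    v,u=np.mgrid[:384,:512]
    p=cv2.undistortPoints(np.stack([u,v],-1).reshape(-1,1,2).astype(float),K,np.array([c['k1'],0,0,0,0.]))[:,0]
    d=c['depth'].reshape(-1,1)
    X=(np.hstack([p*d,d])-c['t'])@c['R']
    X[d[:,0]==0]=np.nan
    return X.reshape(384,512,3)
def pix(c,X):
    K=np.array([[c['fx'],0,c['cx']],[0,c['fy'],c['cy']],[0,0,1.]])
    return cv2.projectPoints(np.array([X],float),cv2.Rodrigues(c['R'])[0],c['t'],K,np.array([c['k1'],0,0,0,0.]))[0][0,0]
E
python3 - <<'E'
from h import *
s=sense();print(s['time_s'],s['tcp_pos'],s['ee_rot'],finger_overhang)
for n in('scene','top'):
    c=capture(n);cv2.imwrite(f'pics/{n}1.png',c['pixels'])
    print(n,c['fx'],c['k1'],-c['R'].T@c['t'],c['R'][2])
    for t in('pump_end','key','hub'):
        for f in(spot_in,tip_of):
            for r in f(t,n): print(t,f.__name__,np.round(r['point'],4),round(r['conf'],2),pix(c,r['point']).round())
E
```

```text
0.0 [0.18439436 0.59659894 0.24646025] [[ 9.55349436e-01 -2.95477840e-01 -5.48791436e-04]
 [-2.95478329e-01 -9.55347020e-01 -2.15126951e-03]
 [ 1.11366206e-04  2.21737009e-03 -9.99997535e-01]] 0.025
scene 367.2642709620077 -0.0597951474594682 [0.96765457 0.81259    0.57448749] [-0.3948087  -0.75754887 -0.51985171]
pump_end call [0.5897 0.0189 0.0187] 0.86 [241. 197.]
pump_end call [ 0.5781 -0.0116 -0.004 ] 0.88 [240. 198.]
key call [0.5825 0.1972 0.0097] 0.76 [275. 234.]
key call [0.6912 0.3014 0.0159] 0.75 [256. 273.]
key call [0.6099 0.4121 0.0117] 0.51 [317. 295.]
key call [0.608  0.4051 0.0074] 0.65 [316. 294.]
key call [0.6879 0.2974 0.0076] 0.64 [257. 274.]
key call [0.5956 0.2995 0.0084] 0.53 [293. 261.]
key call [0.5821 0.1943 0.0034] 0.48 [274. 235.]
hub call [ 0.4765 -0.2235  0.0292] 0.72 [239. 153.]
hub call [ 0.4684 -0.2531  0.0026] 0.81 [238. 157.]
top 406.973715270064 -0.0253688192865787 [0.52110313 0.03382538 1.05319033] [ 0.05842172  0.03540237 -0.99766406]
pump_end call [ 0.5782 -0.0086  0.0193] 0.97 [279. 198.]
pump_end call [ 0.5816 -0.0134 -0.0007] 0.9 [281. 197.]
key call [0.6913 0.2947 0.0142] 0.7 [163. 152.]
key call [0.6051 0.4104 0.0104] 0.68 [118. 184.]
key call [0.5801 0.1927 0.0117] 0.45 [201. 196.]
key call [0.6926 0.2993 0.0085] 0.68 [162. 152.]
key call [0.5799 0.1936 0.0026] 0.66 [201. 196.]
key call [0.6003 0.3037 0.012 ] 0.59 [159. 187.]
key call [0.6069 0.4108 0.0052] 0.46 [119. 183.]
key call [ 0.5795 -0.0098  0.0016] 0.28 [280. 198.]
hub call [ 0.4713 -0.2531  0.0404] 0.75 [378. 244.]
hub call [ 0.4704 -0.2511 -0.0018] 0.64 [373. 243.]
```

View pics/top1.png

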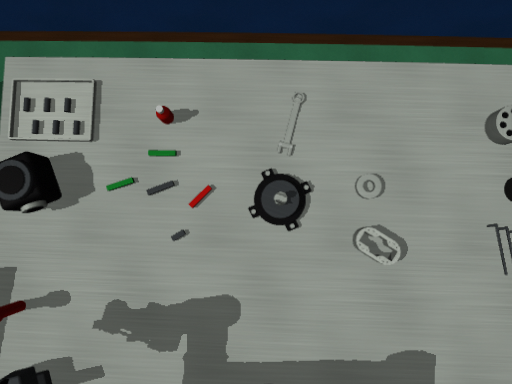

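View pics/scene1.png

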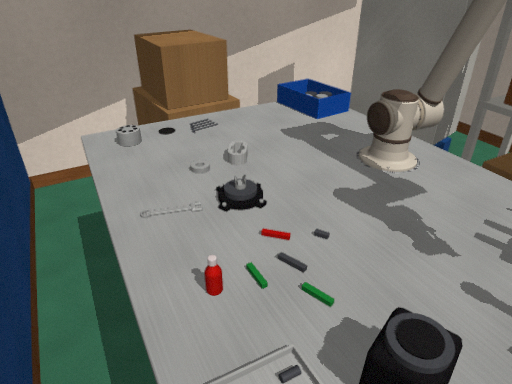

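The top view shows the dark long key at about (161,187), the short one at (180,235), the pump at (280,198) and the oval hub at (378,245). The ring is at (369,186), and the red and green keys are decoys. In the scene view the dark key is at (292,262), the hub at (238,153) and the pump at (241,195). Next I measure from both views.

```bash
cat > m.py <<'E'
from h import *
def rect(P):
    (cx,cy),(w,h),a=cv2.minAreaRect(P.astype(np.float32)); 
    if w>h: w,h,a=h,w,a-90
    return np.round([cx,cy,w,h],4),round((a+90)%180,1)  # a: direction of long side, deg from world x
if __name__=='__main__':
    crops=[]
    for n in('scene','top'):
        c=capture(n);X=cloud(c);g=c['pixels'].astype(int)
        near=lambda x,y,r:np.hypot(X[...,0]-x,X[...,1]-y)<r
        val=g.max(2);sat=val-g.min(2)
        bench=np.nanmedian(X[...,2][near(.6,.25,.05)]);print(n,'bench z',bench.round(4))
        m=near(.600,.303,.055)&(X[...,2]>.005)&(sat<40)
        k=near(.600,.303,.055)&(X[...,2]>.009)&(sat<40)
        print('key z',np.nanpercentile(X[...,2][k],[50,80]).round(4),k.sum(),'rect',rect(X[k][:,:2]),'mean',X[k].mean(0).round(4))
        h=near(.470,-.252,.085)&(X[...,2]>.033)
        print('hub z',np.nanmedian(X[...,2][h]).round(4),h.sum(),rect(X[h][:,:2]),'mean',X[h].mean(0).round(4))
        for lo,hi in((.03,.045),(.045,.058),(.058,.069),(.069,.08)):
            p=near(.58,-.011,.06)&(X[...,2]>lo)&(X[...,2]<hi)
            if p.sum()>2:
                ce,r=cv2.minEnclosingCircle(X[p][:,:2].astype(np.float32));print('pump',lo,p.sum(),np.round(ce,4),round(r,4),np.median(X[p][:,2]).round(4),rect(X[p][:,:2]))
        u,v=pix(c,[.58,-.011,.06]).round().astype(int)
        crops.append(cv2.resize(c['pixels'][v-24:v+24,u-32:u+32],None,fx=8,fy=8,interpolation=cv2.INTER_CUBIC))
        if n=='top':
            u,v=pix(c,[.47,-.252,.04]).round().astype(int)
            hubc=cv2.resize(c['pixels'][v-24:v+24,u-32:u+32],None,fx=6,fy=6,interpolation=cv2.INTER_CUBIC)
    cr=np.hstack(crops);cr=cv2.resize(cr,(800,300));b=np.zeros((300,800,3),np.uint8);b[:288,:384]=hubc
    cv2.imwrite('pics/c2.png',np.vstack([cr,b]))
E
python3 m.py
```

```text
scene bench z 0.0004
key z [0.0135 0.0147] 174 rect (array([0.5988, 0.2999, 0.0161, 0.0712]), 112.4) mean [0.5996 0.3015 0.0134]
hub z 0.0375 157 (array([ 0.4702, -0.2515,  0.0627,  0.1209]), 63.1) mean [ 0.4704 -0.2495  0.0374]
pump 0.03 419 [ 0.5819 -0.0098] 0.0519 0.0361 (array([ 0.5783, -0.0077,  0.094 ,  0.0943]), 130.5)
pump 0.045 59 [ 0.5782 -0.0101] 0.0185 0.0505 (array([ 0.5764, -0.0075,  0.027 ,  0.0336]), 51.9)
pump 0.058 36 [ 0.5774 -0.0075] 0.0171 0.0634 (array([ 0.5787, -0.0086,  0.0267,  0.0307]), 165.8)
pump 0.069 5 [ 0.5774 -0.0104] 0.0159 0.0717 (array([ 0.5775, -0.0103,  0.0051,  0.0313]), 154.8)
top bench z 0.0011
key z [0.0143 0.016 ] 151 rect (array([0.5971, 0.3005, 0.0143, 0.0717]), 112.1) mean [0.5976 0.2992 0.0144]
hub z 0.0407 593 (array([ 0.467 , -0.2516,  0.0645,  0.115 ]), 59.5) mean [ 0.4669 -0.2522  0.0405]
pump 0.03 1000 [ 0.5776 -0.0094] 0.048 0.0386 (array([ 0.5764, -0.0087,  0.093 ,  0.0935]), 65.0)
pump 0.045 83 [ 0.577  -0.0088] 0.0159 0.053 (array([ 0.5738, -0.0078,  0.0241,  0.031 ]), 72.2)
pump 0.058 40 [ 0.5773 -0.0093] 0.0159 0.0655 (array([ 0.5762, -0.0074,  0.027 ,  0.0278]), 164.6)
pump 0.069 21 [ 0.5774 -0.0089] 0.0158 0.0726 (array([ 0.5774, -0.0105,  0.0182,  0.0305]), 164.8)
```

View pics/c2.png

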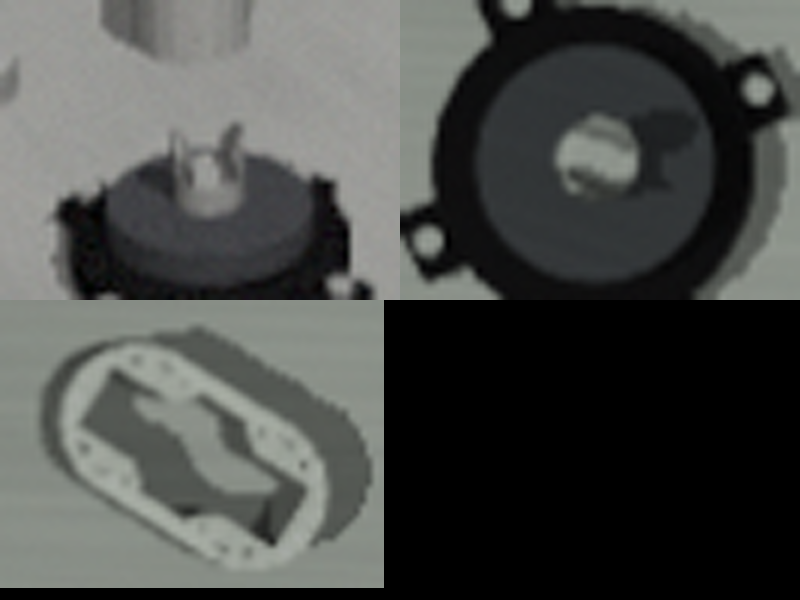

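Depth and views agree (heights 14, 40, 38 and 73 mm), and the slot runs about left-right in the top crop, tilting down to the right. I fit the slot angle with a height model and refine the key and hub with averaged captures.

```bash
cat > f.py <<'E'
from h import *; from m import rect; from scipy.optimize import minimize
N=6
S=[];H=[];K=[]
for i in range(N):
    c=capture('top');X=cloud(c);g=c['pixels'].astype(int);sat=g.max(2)-g.min(2)
    S.append(X);
    if i==0: c0=c
X=np.nanmedian(S,0)
near=lambda x,y,r:np.hypot(X[...,0]-x,X[...,1]-y)<r
p=X[near(.5775,-.009,.014)]; print(len(p))
def cost(q):
    t=np.radians(q[0]);u=np.abs(-np.sin(t)*(p[:,0]-q[1])+np.cos(t)*(p[:,1]-q[2]))
    z=np.where(u<.008,.052,.062+(u-.008)/.007*.012)
    return np.minimum(np.abs(p[:,2]-z),.006).mean()*1000
best=min(((cost([t,x,y]),t,x,y) for t in np.arange(0,180,2) for x in np.arange(.572,.5831,.001) for y in np.arange(-.014,-.004,.002)))
print('slot',best); 
for t in range(54,92,4): print(t,round(min(cost([t,x,best[3]]) for x in np.arange(.572,.5831,.0005)),3),end='; ')
# ears
c=c0
g=c0['pixels'].astype(int);lum=g.max(2)
e=near(.5775,-.009,.090)&~near(.5775,-.009,.0685)&(lum<50)&(X[...,2]>.004)
a=np.degrees(np.arctan2(X[e][:,1]+.009,X[e][:,0]-.5775)); print('\near angle mod90',np.degrees(np.angle(np.exp(4j*np.radians(a)).mean()))/4,e.sum())
s=near(.5775,-.009,.06)&(X[...,2]>.034)&(X[...,2]<.043); cc=cv2.minAreaRect(X[s][:,:2].astype(np.float32)); print('shoulder',cc)
h=near(.467,-.252,.085)&(X[...,2]>.036)&(X[...,2]<.045);print('hub',np.median(X[h][:,2]),rect(X[h][:,:2]))
P=X[h][:,:2]-[.467,-.252];from numpy.linalg import eigh;w,v=eigh(np.cov(P.T));print('pca',np.degrees(np.arctan2(v[1,1],v[0,1]))%180)
k=near(.597,.3005,.055)&(X[...,2]>.009)&(sat<40);P=X[k][:,:2];w,v=eigh(np.cov(P.T));print('key',np.median(X[k][:,2]),rect(P),P.mean(0),np.degrees(np.arctan2(v[1,1],v[0,1]))%180)
E
python3 f.py
```

```text
104
slot (np.float64(1.1060986950855085), np.int64(72), np.float64(0.576), np.float64(-0.014))
54 1.904; 58 1.725; 62 1.496; 66 1.254; 70 1.162; 74 1.108; 78 1.346; 82 1.502; 86 1.787; 90 1.93; 
ear angle mod90 26.529351072867144 150
shoulder ((0.5762215852737427, -0.008603949099779129), (0.09350854158401489, 0.09263281524181366), 64.78984832763672)
hub 0.040769209839814385 (array([ 0.4667, -0.2523,  0.0642,  0.1159]), 59.5)
pca 58.774321676423675
key 0.014616314286732296 (array([0.5975, 0.3004, 0.0142, 0.0717]), 111.7) [0.59782866 0.2985628 ] 111.36475867138721
```

Measurements:

| Item | Centre (m) | Direction from x |
|---|---|---|
| Key | (0.598, 0.300) | 111.6° |
| Slot | (0.577, -0.009) | 72° |
| Hub | (0.467, -0.252) | 59.2° |

Moving over the key now.

>>> servo_tool(
  slide=[
    [0.036,0.012,0],
    [0.072,0.024,0],
    [0.108,0.036,0],
    [0.144,0.048,0],
    [0.18,0.06,0],
  ],
  spin=[0,0,0,0,0],
  grip=[0,0,0,0,0],
)

```text
time_s: 1.52
tcp_pos: [0.3399, 0.4855, 0.2478]
ee_rot: [[0.956, -0.295, 0.0], [-0.295, -0.956, 0.0], [0.0, -0.0, -1.0]]
wrist_force: [-1.0, 0.9, -0.5]
gripper_width: 1.005
gripper_force: 0.0
```

>>> servo_tool(
  slide=[
    [0.036,0.012,0],
    [0.072,0.024,0],
    [0.108,0.036,0],
    [0.144,0.048,0],
    [0.18,0.06,0],
  ],
  spin=[0,0,0,0,0],
  grip=[0,0,0,0,0],
)

```text
time_s: 1.93
tcp_pos: [0.4944, 0.3748, 0.2478]
ee_rot: [[0.955, -0.295, 0.0], [-0.295, -0.955, 0.0], [0.0, -0.0, -1.0]]
wrist_force: [0.3, 0.9, -0.6]
gripper_width: 1.003
gripper_force: 0.0
```

>>> servo_tool(
  slide=[
    [0.03,0.01,0.02],
    [0.06,0.02,0.04],
    [0.09,0.03,0.06],
    [0.12,0.04,0.08],
    [0.1228,0.0411,0.1],
  ],
  spin=[7,14,21,28,35],
  grip=[0,0,0,0,0],
)

```text
time_s: 2.35
tcp_pos: [0.6018, 0.2974, 0.1462]
ee_rot: [[0.605, -0.796, 0.001], [-0.796, -0.605, -0.0], [0.001, -0.001, -1.0]]
wrist_force: [-0.4, 0.7, 0.3]
gripper_width: 1.001
gripper_force: 0.0
```

>>> servo_tool(
  slide=[
    [0,0,0.01],
    [0,0,0.02],
    [0,0,0.03],
    [0,0,0.03],
    [0,0,0.03],
  ],
  spin=[6,12,16.2,16.2,16.2],
  grip=[0,0,0,0,0],
)

```text
time_s: 2.77
tcp_pos: [0.5981, 0.3004, 0.1171]
ee_rot: [[0.37, -0.929, -0.001], [-0.929, -0.37, -0.001], [0.001, 0.001, -1.0]]
wrist_force: [0.7, 0.3, 0.2]
gripper_width: 0.997
gripper_force: 0.0
```

```bash
cat > go.py <<'E'
import sys;from h import *
x,y,z,a=map(float,sys.argv[1:5]);s=sense();R=np.array(s['ee_rot'])
hd=np.degrees(np.arctan2(R[1,0],R[0,0]))
print('t',s['time_s'],'tcp',np.round(s['tcp_pos'],4),'head',hd.round(2),'tilt',R[:,2].round(4),'w',s['gripper_width'],s['gripper_force'],'F',np.round(s['wrist_force'],1),'q6',np.round(s['joints'],1))
print('slide',(R.T@(np.array([x,y,z])-s['tcp_pos'])).round(4),'spin',round((hd-a+90)%180-90,2))
E
python3 go.py .598 .300 .031 -68.4
```

```text
t 2.7667 tcp [0.5981 0.3004 0.1171] head -68.26 tilt [-8.e-04 -9.e-04 -1.e+00] w 0.9970819294040167 0.0 F [0.7 0.3 0.2] q6 [ 40.5  32.4  -2.1   0.  -55.6 -18.8]
slide [0.0003 0.0002 0.0861] spin 0.14
```

>>> servo_tool(
  slide=[
    [0,0,0.03],
    [0,0,0.06],
    [0,0,0.08],
    [0,0,0.086],
    [0,0,0.086],
  ],
  spin=[0,0,0,0,0],
  grip=[0,0,0,0,0],
)

```text
time_s: 3.18
tcp_pos: [0.5978, 0.3003, 0.0305]
ee_rot: [[0.37, -0.929, -0.002], [-0.929, -0.37, -0.002], [0.001, 0.002, -1.0]]
wrist_force: [-0.2, -0.0, 1.2]
gripper_width: 1.0
gripper_force: 0.0
```

>>> servo_tool(
  slide=[
    [0,0,0],
    [0,0,0],
    [0,0,0],
    [0,0,0],
    [0,0,0],
  ],
  spin=[0,0,0,0,0],
  grip=[0.5,1,1,1,1],
)

```text
time_s: 3.6
tcp_pos: [0.5987, 0.3009, 0.0327]
ee_rot: [[0.369, -0.93, 0.002], [-0.93, -0.369, 0.001], [-0.001, -0.002, -1.0]]
wrist_force: [0.4, 0.7, 0.9]
gripper_width: 0.709
gripper_force: 0.0
```

>>> servo_tool(
  slide=[
    [0,0,0],
    [0,0,0],
    [0,0,0],
    [0,0,0],
    [0,0,0],
  ],
  spin=[0,0,0,0,0],
  grip=[1,1,1,1,1],
)

```text
time_s: 4.02
tcp_pos: [0.5982, 0.3006, 0.0315]
ee_rot: [[0.369, -0.93, -0.0], [-0.93, -0.369, -0.0], [0.0, 0.0, -1.0]]
wrist_force: [-0.4, -0.0, 0.4]
gripper_width: 0.325
gripper_force: 0.0
```

>>> servo_tool(
  slide=[
    [0,0,0],
    [0,0,0],
    [0,0,0],
    [0,0,0],
    [0,0,0],
  ],
  spin=[0,0,0,0,0],
  grip=[1,1,1,1,1],
)

```text
time_s: 4.43
tcp_pos: [0.5983, 0.3006, 0.0315]
ee_rot: [[0.369, -0.93, 0.0], [-0.93, -0.369, 0.0], [-0.0, -0.0, -1.0]]
wrist_force: [0.3, 0.5, -1.1]
gripper_width: 0.155
gripper_force: 30.0
```

>>> servo_tool(
  slide=[
    [0,0,-0.01],
    [0,0,-0.04],
    [0,0,-0.07],
    [0,0,-0.1],
    [0,0,-0.12],
  ],
  spin=[0,0,0,0,0],
  grip=[1,1,1,1,1],
)

```text
time_s: 4.85
tcp_pos: [0.5991, 0.301, 0.1557]
ee_rot: [[0.369, -0.929, 0.004], [-0.929, -0.369, 0.002], [-0.001, -0.004, -1.0]]
wrist_force: [0.7, -0.0, -0.7]
gripper_width: 0.155
gripper_force: 30.0
```

>>> servo_tool(
  slide=[
    [0.02,0.0096,0],
    [0.05,0.0239,0],
    [0.08,0.0383,0],
    [0.11,0.0526,0],
    [0.14,0.067,0],
  ],
  spin=[0,0,0,0,0],
  grip=[1,1,1,1,1],
)

```text
time_s: 5.27
tcp_pos: [0.5869, 0.1444, 0.1522]
ee_rot: [[0.369, -0.929, 0.0], [-0.929, -0.369, 0.0], [-0.0, -0.0, -1.0]]
wrist_force: [0.7, -0.4, -1.1]
gripper_width: 0.158
gripper_force: 30.0
```

>>> servo_tool(
  slide=[
    [0.03,0.0144,0],
    [0.06,0.0287,0],
    [0.09,0.0431,0],
    [0.12,0.0574,0],
    [0.14,0.067,0],
  ],
  spin=[4,9,15,21,26],
  grip=[1,1,1,1,1],
)

```text
time_s: 5.68
tcp_pos: [0.5759, -0.0116, 0.1522]
ee_rot: [[-0.083, -0.997, -0.0], [-0.997, 0.083, -0.0], [0.0, 0.0, -1.0]]
wrist_force: [0.4, 0.3, -0.8]
gripper_width: 0.158
gripper_force: 30.0
```

>>> servo_tool(
  slide=[
    [0,0,0],
    [0,0,0],
    [0,0,0],
    [0,0,0],
    [0,0,0],
  ],
  spin=[5,10,13.7,13.7,13.7],
  grip=[1,1,1,1,1],
)

```text
time_s: 6.1
tcp_pos: [0.5767, -0.0091, 0.152]
ee_rot: [[-0.309, -0.951, 0.0], [-0.951, 0.309, 0.0], [-0.0, -0.0, -1.0]]
wrist_force: [-0.3, 0.3, -0.9]
gripper_width: 0.161
gripper_force: 30.0
```

```bash
python3 go.py .577 -.009 .1 -108; python3 - <<'E'
from h import *
c=capture('scene');u,v=pix(c,[.577,-.009,.1]).astype(int)
cv2.imwrite('pics/a3.png',cv2.resize(c['pixels'][v-50:v+50,u-66:u+66],None,fx=5,fy=5,interpolation=cv2.INTER_CUBIC))
X=cloud(c)
R=np.array(sense()['ee_rot']);p=np.array(sense()['tcp_pos'])
L=(X.reshape(-1,3)-p)@R
m=(np.abs(L[:,1])<.010)&(np.abs(L[:,0])<.06)&(L[:,2]>.012)&(L[:,2]<.04)
print('key extent tool x',np.nanpercentile(L[m][:,0],[0,2,50,98,100]).round(4),'z',np.nanpercentile(L[m][:,2],[0,50,98]).round(4),m.sum(), (u-66,v-50))
E
```

```text
t 6.1 tcp [ 0.5767 -0.0091  0.152 ] head -107.98 tilt [ 3.e-04  1.e-04 -1.e+00] w 0.16146090075186884 29.99953866004944 F [-0.3  0.3 -0.9] q6 [ 15.2  22.3 -14.   -0.  -53.7 -33.2]
slide [-0.0002 -0.0002  0.052 ] spin 0.02
key extent tool x [-0.0376 -0.0364 -0.0152  0.0347  0.0362] z [0.0122 0.0198 0.0327] 88 (np.int64(173), np.int64(116))
```

View pics/a3.png

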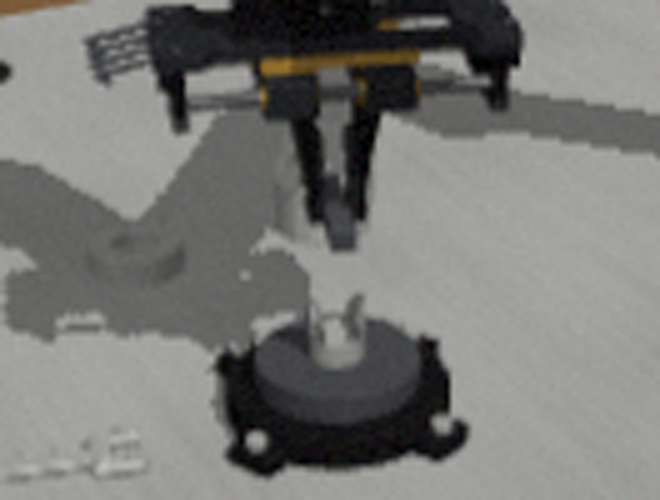

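The key is gripped at mid-length, level and in line with the slot. The crop shows it at (340,225) above the shaft at (338,335). Next I lower it, check force and release.

>>> servo_tool(
  slide=[
    [0,0,0.02],
    [0,0,0.035],
    [0,0,0.045],
    [0,0,0.0505],
    [0,0,0.0505],
  ],
  spin=[0,0,0,0,0],
  grip=[1,1,1,1,1],
)

```text
time_s: 6.57
tcp_pos: [0.5765, -0.009, 0.1001]
ee_rot: [[-0.309, -0.951, -0.002], [-0.951, 0.309, -0.001], [0.001, 0.002, -1.0]]
wrist_force: [0.3, -0.9, -1.4]
gripper_width: 0.155
gripper_force: 30.0
```

>>> servo_tool(
  slide=[
    [0,0,0],
    [0,0,0],
    [0,0,0],
    [0,0,0],
    [0,0,0],
  ],
  spin=[0,0,0,0,0],
  grip=[1,1,1,1,1],
)

```text
time_s: 6.98
tcp_pos: [0.5771, -0.009, 0.1016]
ee_rot: [[-0.31, -0.951, 0.001], [-0.951, 0.31, 0.0], [-0.0, -0.001, -1.0]]
wrist_force: [-0.4, -0.4, -1.5]
gripper_width: 0.159
gripper_force: 30.0
```

```bash
python3 go.py .577 -.009 .1015 -108
```

```text
t 6.9833 tcp [ 0.5771 -0.009   0.1016] head -108.07 tilt [ 9.e-04  2.e-04 -1.e+00] w 0.15889029035289967 29.999398291110992 F [-0.4 -0.4 -1.5] q6 [ 15.2  25.7 -17.1   0.  -47.1 -33.3]
slide [0.     0.0001 0.0001] spin -0.07
```

>>> servo_tool(
  slide=[
    [0,0,0],
    [0,0,0],
    [0,0,0],
    [0,0,0],
    [0,0,0],
  ],
  spin=[0,0,0,0,0],
  grip=[0,0,0,0,0],
)

```text
time_s: 7.4
tcp_pos: [0.5769, -0.0091, 0.1012]
ee_rot: [[-0.31, -0.951, 0.0], [-0.951, 0.31, 0.0], [-0.0, -0.0, -1.0]]
wrist_force: [-0.6, 0.2, -0.5]
gripper_width: 0.446
gripper_force: 0.0
```

>>> servo_tool(
  slide=[
    [0,0,0],
    [0,0,0],
    [0,0,-0.01],
    [0,0,-0.03],
    [0,0,-0.06],
  ],
  spin=[0,0,0,0,0],
  grip=[0,0,0,0,0],
)

```text
time_s: 7.82
tcp_pos: [0.5752, -0.0093, 0.1598]
ee_rot: [[-0.311, -0.95, -0.006], [-0.951, 0.311, -0.001], [0.003, 0.005, -1.0]]
wrist_force: [0.6, -0.2, 0.2]
gripper_width: 0.834
gripper_force: 0.0
```

>>> servo_tool(
  slide=[
    [0.036,0,-0.01],
    [0.072,0,-0.02],
    [0.108,0,-0.02],
    [0.144,0,-0.02],
    [0.18,0,-0.02],
  ],
  spin=[0,0,0,0,0],
  grip=[0,0,0,0,0],
)

```text
time_s: 8.23
tcp_pos: [0.5205, -0.1815, 0.1824]
ee_rot: [[-0.31, -0.951, 0.002], [-0.951, 0.31, -0.0], [-0.0, -0.002, -1.0]]
wrist_force: [0.1, 0.2, -0.3]
gripper_width: 0.999
gripper_force: 0.0
```

```bash
python3 go.py .467 -.252 .046 -120.8; cat > k.py <<'E'
from h import *; from m import rect
im=[]
for n in('top','scene'):
    A=[]
    for i in range(4):
        c=capture(n);A.append(cloud(c))
    X=np.nanmedian(A,0)
    t=np.radians(72);d=X-np.array([.577,-.009,0]);a=d[...,0]*np.cos(t)+d[...,1]*np.sin(t);b=-d[...,0]*np.sin(t)+d[...,1]*np.cos(t)
    m=(abs(b)<.014)&(abs(a)<.05)&(X[...,2]>.055)&(X[...,2]<.085)
    o=m&(abs(a)>.018)
    print(n,'key a',np.percentile(a[m],[1,99]).round(4),'b',np.percentile(b[o],[2,50,98]).round(4),'z+',np.median(X[o&(a>0)][:,2]).round(4),'z-',np.median(X[o&(a<0)][:,2]).round(4),rect(X[o][:,:2]))
    u,v=pix(c,[.577,-.009,.06]).round().astype(int)
    im.append(cv2.resize(c['pixels'][v-32:v+32,u-32:u+32],None,fx=6,fy=6,interpolation=cv2.INTER_CUBIC))
cv2.imwrite('pics/k4.png',np.hstack(im))
E
python3 k.py
```

```text
t 8.2333 tcp [ 0.5205 -0.1815  0.1824] head -108.04 tilt [ 1.9e-03 -2.0e-04 -1.0e+00] w 0.9987927011403822 0.0 F [ 0.1  0.2 -0.3] q6 [ -2.4  18.1 -15.5   0.  -56.3 -15.7]
slide [0.0837 0.0293 0.1363] spin 12.76Traceback (most recent call last):
  File "k.py", line 11, in <module>
    print(n,'key a',np.percentile(a[m],[1,99]).round(4),'b',np.percentile(b[o],[2,50,98]).round(4),'z+',np.median(X[o&(a>0)][:,2]).round(4),'z-',np.median(X[o&(a<0)][:,2]).round(4),rect(X[o][:,:2]))
                    ~~~~~~~~~~~~~^^^^^^^^^^^^^
    return _quantile_unchecked(
        a, q, axis, out, overwrite_input, method, keepdims, weights)
    return _ureduce(a,
                    func=_quantile_ureduce_func,
    ...<5 lines>...
                    overwrite_input=overwrite_input,
                    method=method)
    r = func(a, **kwargs)
    result = _quantile(arr,
                       quantiles=q,
    ...<2 lines>...
                       out=out,
                       weights=wgt)
    slices_having_nans = np.isnan(arr[-1, ...])
                                  ~~~^^^^^^^^^
IndexError: index -1 is out of bounds for axis 0 with size 0
```

The arm still blocks the top view, so I move over the hub and look again.

>>> servo_tool(
  slide=[
    [0.017,0.006,0],
    [0.034,0.012,0],
    [0.05,0.018,0],
    [0.067,0.024,0],
    [0.0837,0.0293,0],
  ],
  spin=[3,6,9,12,12.76],
  grip=[0,0,0,0,0],
)

```text
time_s: 8.85
tcp_pos: [0.4674, -0.2501, 0.1815]
ee_rot: [[-0.512, -0.859, 0.0], [-0.859, 0.512, -0.0], [-0.0, -0.0, -1.0]]
wrist_force: [-0.3, 0.3, -0.7]
gripper_width: 1.0
gripper_force: 0.0
```

```bash
sed -i "s/    print(n,'key a'/    if o.sum()>5: print(n,'key a'/" k.py; python3 k.py;python3 go.py .467 -.252 .046 -120.8
```

```text
top key a [-0.0353  0.034 ] b [-0.0064  0.0007  0.0076] z+ 0.0667 z- 0.0664 (array([ 0.5765, -0.0095,  0.014 ,  0.0713]), 70.7)
scene key a [-0.0321  0.0355] b [-0.0074 -0.001   0.0058] z+ 0.0631 z- 0.0639 (array([ 0.5775, -0.0074,  0.0126,  0.0681]), 70.1)
t 9.25 tcp [ 0.4679 -0.2499  0.1811] head -120.74 tilt [ 3.e-04 -1.e-04 -1.e+00] w 1.0022028237713854 0.0 F [-0.2 -0.1  0.3] q6 [-10.6  16.3 -18.4   0.  -55.3 -20.2]
slide [ 0.0023 -0.0003  0.1351] spin 0.06
```

View pics/k4.png

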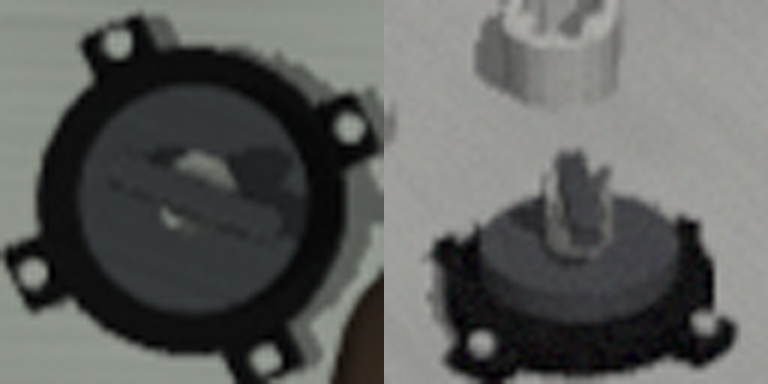

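The key is seated. Its top is level at 66.5 mm at both ends, it is centred within 1 mm of the axis, and in the crop it spans (110,165) to (285,225). Now I grasp the hub.

>>> servo_tool(
  slide=[
    [0.0023,0,0.04],
    [0.0023,0,0.08],
    [0.0023,0,0.115],
    [0.0023,0,0.14],
    [0.0023,0,0.147],
  ],
  spin=[0,0,0,0,0],
  grip=[0,0,0,0,0],
)

```text
time_s: 9.67
tcp_pos: [0.4635, -0.2514, 0.03]
ee_rot: [[-0.512, -0.859, -0.008], [-0.859, 0.512, 0.002], [0.002, 0.008, -1.0]]
wrist_force: [-0.4, 0.6, -0.3]
gripper_width: 1.001
gripper_force: 0.0
```

>>> servo_tool(
  slide=[
    [0,0,0],
    [0,0,0],
    [0,0,0],
    [0,0,0],
    [0,0,0],
  ],
  spin=[0,0,0,0,0],
  grip=[1,1,1,1,1],
)

```text
time_s: 10.08
tcp_pos: [0.4675, -0.2529, 0.0359]
ee_rot: [[-0.512, -0.859, 0.004], [-0.859, 0.512, -0.001], [-0.001, -0.004, -1.0]]
wrist_force: [0.7, 0.6, 3.2]
gripper_width: 0.735
gripper_force: 30.0
```

>>> servo_tool(
  slide=[
    [0,0,0],
    [0,0,0],
    [0,0,0],
    [0,0,0],
    [0,0,0],
  ],
  spin=[0,0,0,0,0],
  grip=[1,1,1,1,1],
)

```text
time_s: 10.5
tcp_pos: [0.4675, -0.2529, 0.0359]
ee_rot: [[-0.512, -0.859, 0.004], [-0.859, 0.512, -0.001], [-0.001, -0.004, -1.0]]
wrist_force: [-0.1, 0.7, 7.2]
gripper_width: 0.734
gripper_force: 30.0
```

```bash
python3 go.py .5768 -.009 .16 -108.5
```

```text
t 10.5 tcp [ 0.4675 -0.2529  0.0359] head -120.8 tilt [ 0.0039 -0.0011 -1.    ] w 0.7336645606701527 29.98700727475807 F [-0.1  0.7  7.2] q6 [-10.9  27.6 -27.1   0.  -35.1 -19.9]
slide [-0.2656  0.0305 -0.124 ] spin -12.3
```

>>> servo_tool(
  slide=[
    [0,0,-0.02],
    [0,0,-0.05],
    [0,0,-0.08],
    [0,0,-0.11],
    [0,0,-0.126],
  ],
  spin=[0,0,0,0,0],
  grip=[1,1,1,1,1],
)

```text
time_s: 10.92
tcp_pos: [0.4665, -0.2528, 0.1631]
ee_rot: [[-0.513, -0.859, 0.004], [-0.859, 0.513, -0.001], [-0.001, -0.004, -1.0]]
wrist_force: [1.4, -0.0, -4.7]
gripper_width: 0.731
gripper_force: 30.0
```

>>> servo_tool(
  slide=[
    [-0.02,0.0023,0],
    [-0.045,0.0052,0],
    [-0.075,0.0086,0],
    [-0.105,0.0121,0],
    [-0.1328,0.0153,0],
  ],
  spin=[0,0,0,0,0],
  grip=[1,1,1,1,1],
)

```text
time_s: 11.33
tcp_pos: [0.52, -0.1293, 0.1593]
ee_rot: [[-0.514, -0.858, -0.002], [-0.858, 0.514, 0.001], [0.0, 0.002, -1.0]]
wrist_force: [-0.5, -0.7, -3.9]
gripper_width: 0.737
gripper_force: 30.0
```

>>> servo_tool(
  slide=[
    [-0.03,0.0034,0],
    [-0.06,0.0069,0],
    [-0.09,0.0103,0],
    [-0.115,0.0132,0],
    [-0.1328,0.0153,0],
  ],
  spin=[-3,-6,-9,-11,-12.3],
  grip=[1,1,1,1,1],
)

```text
time_s: 11.75
tcp_pos: [0.5756, -0.0068, 0.159]
ee_rot: [[-0.316, -0.949, -0.002], [-0.949, 0.316, 0.001], [0.0, 0.002, -1.0]]
wrist_force: [1.2, -1.2, -3.1]
gripper_width: 0.733
gripper_force: 30.0
```

>>> servo_tool(
  slide=[
    [0,0,0],
    [0,0,0],
    [0,0,0],
    [0,0,0],
    [0,0,0],
  ],
  spin=[0,0,0,0,0],
  grip=[1,1,1,1,1],
)

```text
time_s: 12.17
tcp_pos: [0.5752, -0.0098, 0.1599]
ee_rot: [[-0.319, -0.948, -0.001], [-0.948, 0.319, -0.0], [0.0, 0.001, -1.0]]
wrist_force: [0.1, 0.0, -3.8]
gripper_width: 0.738
gripper_force: 30.0
```

```bash
cat > hb.py <<'E'
from h import *; from m import rect
s=sense();R=np.array(s['ee_rot']);p=np.array(s['tcp_pos'])
c=capture('scene');A=[cloud(capture('scene')) for i in range(4)];X=np.nanmedian(A,0)
L=(X-p)@R
top=(np.abs(L[...,0])<.07)&(np.abs(L[...,1])<.028)&(L[...,2]>-.012)&(L[...,2]<.012)&(np.abs(L[...,0])>.02)
for sgn in(1,-1):
    q=L[top&(sgn*L[...,0]>0)]; print('end',sgn,len(q),'x',np.percentile(q[:,0],[1,99]).round(4),'z med',np.median(q[:,2]).round(4))
al=(np.abs(L[...,0])<.075)&(np.abs(L[...,1])<.034)&(L[...,2]>-.012)&(L[...,2]<.038)
print('all x',np.percentile(L[al][:,0],[.5,99.5]).round(4),'z',np.percentile(L[al][:,2],[1,99]).round(4))
u,v=pix(c,[.577,-.009,.1]).round().astype(int)
cv2.imwrite('pics/hb5.png',cv2.resize(c['pixels'][v-50:v+50,u-66:u+66],None,fx=5,fy=5,interpolation=cv2.INTER_CUBIC))
E
python3 hb.py; python3 go.py .5768 -.009 .12 -108.5
```

```text
end 1 110 x [0.0203 0.057 ] z med -0.0017
end -1 182 x [-0.0589 -0.0208] z med 0.0002
all x [-0.0591  0.0557] z [-0.0037  0.0369]
t 12.4167 tcp [ 0.5758 -0.0093  0.1602] head -108.58 tilt [ 1.e-04  1.e-04 -1.e+00] w 0.7311199572248143 29.987573112593964 F [ 1.   1.2 -3.9] q6 [ 15.2  21.7 -13.6  -0.  -54.7 -33.8]
slide [-0.0006 -0.0009  0.0402] spin -0.08
```

View pics/hb5.png

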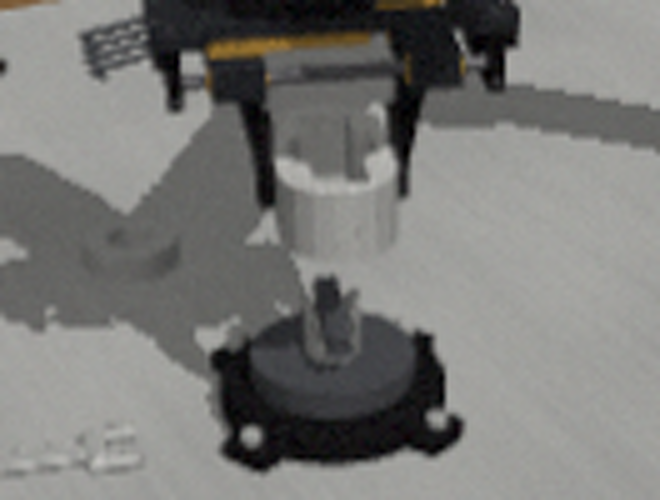

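The hub hangs level in the gripper and is aligned. The crop shows it at (337,200) above the shaft and key at (332,330). Home is about 86 mm lower.

>>> servo_tool(
  slide=[
    [0,-0.001,0.015],
    [0,-0.001,0.03],
    [0,-0.001,0.045],
    [0,-0.001,0.055],
    [0,-0.001,0.06],
  ],
  spin=[0,0,0,0,0],
  grip=[1,1,1,1,1],
)

```text
time_s: 12.83
tcp_pos: [0.576, -0.0095, 0.0985]
ee_rot: [[-0.318, -0.948, -0.003], [-0.948, 0.318, -0.0], [0.001, 0.002, -1.0]]
wrist_force: [-0.8, -0.0, -4.3]
gripper_width: 0.733
gripper_force: 30.0
```

>>> servo_tool(
  slide=[
    [0,0,0.005],
    [0,0,0.01],
    [0,0,0.014],
    [0,0,0.018],
    [0,0,0.021],
  ],
  spin=[0,0,0,0,0],
  grip=[1,1,1,1,1],
)

```text
time_s: 13.25
tcp_pos: [0.577, -0.0092, 0.079]
ee_rot: [[-0.318, -0.948, 0.001], [-0.948, 0.318, 0.0], [-0.0, -0.0, -1.0]]
wrist_force: [0.0, -0.3, -4.4]
gripper_width: 0.736
gripper_force: 30.0
```

>>> servo_tool(
  slide=[
    [0,0,0.001],
    [0,0,0.002],
    [0,0,0.003],
    [0,0,0.004],
    [0,0,0.004],
  ],
  spin=[0,0,0,0,0],
  grip=[1,1,1,1,1],
)

```text
time_s: 13.67
tcp_pos: [0.5768, -0.0092, 0.075]
ee_rot: [[-0.318, -0.948, 0.0], [-0.948, 0.318, 0.0], [-0.0, -0.0, -1.0]]
wrist_force: [0.2, 0.3, -4.9]
gripper_width: 0.729
gripper_force: 30.0
```

```bash
python3 go.py .5768 -.009 .0735 -108.5
```

```text
t 13.6667 tcp [ 0.5768 -0.0092  0.075 ] head -108.53 tilt [ 0.  0. -1.] w 0.7288272223614672 29.987658971222118 F [ 0.2  0.3 -4.9] q6 [ 15.2  27.7 -18.5   0.  -43.8 -33.7]
slide [-0.0002  0.0001  0.0015] spin -0.03
```

Free of contact, about 1 mm above home. I lower 1.5 mm more to touch, release and retract.

>>> servo_tool(
  slide=[
    [0,0,0.0007],
    [0,0,0.0015],
    [0,0,0.0015],
    [0,0,0.0015],
    [0,0,0.0015],
  ],
  spin=[0,0,0,0,0],
  grip=[1,1,1,1,0],
)

```text
time_s: 14.08
tcp_pos: [0.5774, -0.0092, 0.0742]
ee_rot: [[-0.318, -0.948, 0.002], [-0.948, 0.318, 0.0], [-0.001, -0.002, -1.0]]
wrist_force: [0.2, -0.1, -0.4]
gripper_width: 0.757
gripper_force: 0.0
```

>>> servo_tool(
  slide=[
    [0,0,0],
    [0,0,0],
    [0,0,0],
    [0,0,0],
    [0,0,0],
  ],
  spin=[0,0,0,0,0],
  grip=[0,0,0,0,0],
)

```text
time_s: 14.5
tcp_pos: [0.577, -0.0092, 0.0736]
ee_rot: [[-0.318, -0.948, 0.0], [-0.948, 0.318, -0.0], [-0.0, -0.0, -1.0]]
wrist_force: [0.9, 1.0, 0.2]
gripper_width: 0.988
gripper_force: 0.0
```

>>> servo_tool(
  slide=[
    [0,0,-0.01],
    [0,0,-0.03],
    [0,0,-0.06],
    [0,0,-0.09],
    [0,0,-0.12],
  ],
  spin=[0,0,0,0,0],
  grip=[0,0,0,0,0],
)

```text
time_s: 14.92
tcp_pos: [0.5767, -0.0093, 0.1956]
ee_rot: [[-0.318, -0.948, 0.0], [-0.948, 0.318, -0.0], [0.0, -0.0, -1.0]]
wrist_force: [1.3, 0.3, -0.5]
gripper_width: 1.002
gripper_force: 0.0
```

>>> servo_tool(
  slide=[
    [-0.03,0,0],
    [-0.065,0,0],
    [-0.1,0,0],
    [-0.135,0,0],
    [-0.17,0,0],
  ],
  spin=[0,0,0,0,0],
  grip=[0,0,0,0,0],
)

```text
time_s: 15.33
tcp_pos: [0.6312, 0.1534, 0.1948]
ee_rot: [[-0.318, -0.948, 0.001], [-0.948, 0.318, 0.0], [-0.001, -0.001, -1.0]]
wrist_force: [0.8, -0.2, 0.3]
gripper_width: 1.001
gripper_force: 0.0
```

>>> servo_tool(
  slide=[
    [-0.03,0,0],
    [-0.06,0,0],
    [-0.09,0,0],
    [-0.1,0,0],
    [-0.1,0,0],
  ],
  spin=[0,0,0,0,0],
  grip=[0,0,0,0,0],
)

```text
time_s: 15.75
tcp_pos: [0.663, 0.2494, 0.1934]
ee_rot: [[-0.315, -0.949, 0.0], [-0.949, 0.315, 0.0], [-0.0, -0.0, -1.0]]
wrist_force: [0.1, -0.5, -0.2]
gripper_width: 0.998
gripper_force: 0.0
```

```bash
cat > v.py <<'E'
from h import *; from m import rect
im=[]
for n in('top','scene'):
    A=[]
    for i in range(4): c=capture(n);A.append(cloud(c))
    X=np.nanmedian(A,0);d=X-np.array([.577,-.009,0]);t=np.radians(72)
    a=d[...,0]*np.cos(t)+d[...,1]*np.sin(t);b=-d[...,0]*np.sin(t)+d[...,1]*np.cos(t)
    m=(abs(a)<.075)&(abs(b)<.05)&(X[...,2]>.071)&(X[...,2]<.09);q=X[m]
    print(n,m.sum(),rect(q[:,:2]))
    for s,w in(('a+',a>.04),('a-',a<-.04),('b+',b>.024),('b-',b<-.024)): print(s,np.median(X[m&w][:,2]).round(4),(m&w).sum())
    k=(abs(b)<.006)&(abs(a)<.03)&(X[...,2]<.08); print('key z',np.median(X[k][:,2]).round(4))
    u,v=pix(c,[.577,-.009,.06]).round().astype(int)
    im.append(cv2.resize(c['pixels'][v-32:v+32,u-32:u+32],None,fx=6,fy=6,interpolation=cv2.INTER_CUBIC))
cv2.imwrite('pics/v6.png',np.hstack(im))
E
python3 v.py
```

```text
top 598 (array([ 0.5771, -0.0085,  0.0642,  0.1154]), 71.7)
a+ 0.0787 100
a- 0.0787 99
b+ 0.0787 118
b- 0.0788 114
key z 0.0669
scene 145 (array([ 0.5698, -0.0055,  0.0492,  0.117 ]), 68.8)
a+ 0.0757 61
a- 0.0757 20
b+ 0.076 34
b- nan 0
key z 0.0638
  return _methods._mean(a, axis=axis, dtype=dtype,
  ret = ret.dtype.type(ret / rcount)
```

View pics/v6.png

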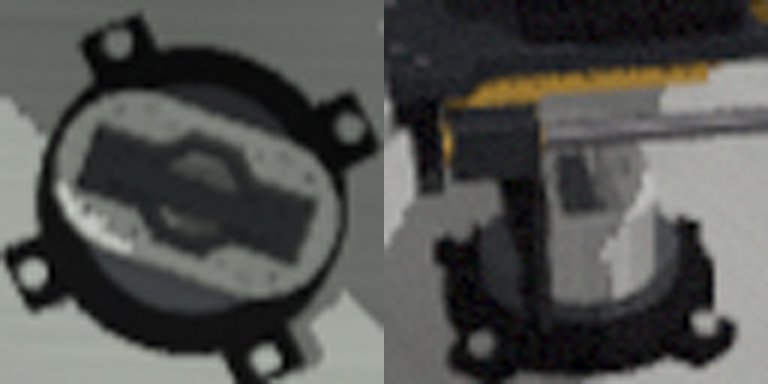

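The top crop shows the hub centred at (195,195) with the key lying along its keyways. The hub top is level at 78.7 mm, the key top is at 66.9 mm, and the gripper is clear.

```bash
python3 -c "
from station import *
print(finish_job())"
```

```text
the job is handed in; nothing more can be done
None
```

The job is handed in: the long key lies centred in the shaft slot, and the hub sits flat and fully home over it on the shoulder; no verdict was returned.

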